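# Hide the sample names for a blind tasting

## Robot

A 6-joint arm with a two-finger parallel gripper is mounted at the origin on the work surface. World frame = base frame: x ahead of the robot, y to its left, z up, the work surface at z = 0. Lengths are in m, angles in degrees, forces in N, time in s.
With the tool pointing down it reaches from about 0.4 to 0.825 m from the base axis. Payload 7 kg.
Tool frame: the origin (TCP) lies on the centre line of the jaws, within the pads' length; the fingertips stand 11 mm ahead of it and the grasp point (between the pads) lies 8 mm behind it; z points along the fingers, y is the line along which they close (so a half turn about z gives the same grasp; the last joint's range is limited). The gripper opens to 88 mm and grips with 3 to 60 N. Pads are 19 mm wide; open, the fingers measure 130 mm over their backs; the gripper's body (78 mm by 193 mm) begins 47 mm behind the grasp point.
Start: joints at [87.668, 20.546, 0.682, 0, -70.136, -16.507], TCP at [0.218, 0.639, 0.238] pointing down, gripper open.
Joint ranges: [-176.03, 176.03], [-82.01, 121.73], [-58.28, 71.71], [-173.87, 95.51], [-174.79, -0.11], [-173.66, 173.66]. Speed limits (degrees/s): [136.94, 136.94, 172.46, 180, 180, 180].

## Interface

Orientations are given as [roll, pitch, yaw] about the fixed x, y, z axes, in that order (R = Rz(yaw) Ry(pitch) Rx(roll)).
In Python, from plant import r, capture, camera_model, job gives the robot as it stands.
- The arm moves only by the tool drive_tool, never from a script. Its argument "increments" is a list that holds one entry, the list of rows, each a list of 5 numbers: the gripper's target within -1 to 1 (fully open at 1, half-way at 0, shut at -1), then the shift along the tool's x, y, z scaled (see below), then the turn about the tool's z scaled (see below). In form: [[[gripper, tx, ty, tz, roll], ...]]. A call has 1 to 5 rows; each row is the pose to reach, as a shift and turn from the pose commanded when the call began, along the tool's axes at that moment, turning the shorter way round; what a row does not reach only later rows make up. The controller multiplies each number of a shift by 120 mm and each number of a turn by 360 degrees. A row lasts 1/8 s, in which the tool goes at most 62.5 mm and 10.7 degrees, less where a joint would pass 70% of its speed; a pose out of reach is approached as far as the arm can. A call with a number of a shift or a turn outside -1 to 1 is refused whole. A call with a gripper value outside its range is refused whole. The fingers move at their own pace and stop on an object; "squeeze" is the grip in N (left out, the last holds). Time passes only in rows, so rows that repeat a pose let the fingers close. It gives the time, the measured TCP pose, the force, the opening and the grip force at its end, in the units of the state.
- r.get_state(): the state, without advancing time (a new reading comes with each control period).
- capture(name): name is "scene" or "top" or "wrist"; returns the picture (480x640x3 uint8, red, green, blue); there is no depth.
- camera_model(name): a dict with "camera_matrix" (3x3 intrinsics, pixels), "rvec" (rotation vector, rad) and "tvec" (3), from world to camera coordinates, as OpenCV has them. Camera axes: x right, y down, z forward; pixel columns grow to the right and rows downward; lengths in m; the calibration is good to about 2 mm. The wrist camera is an equidistant fisheye: a pixel r from the principal point sees the ray r / f radians off the axis. A picture is of the moment at which its call begins: read the wrist's pose just before it. camera_model takes no time and is no camera call; for the wrist camera it gives the pose at the moment of the call.
- job.close_job(): hands the job in; it is judged then, once.
The state is a dict: "time_s": time; "joints": joint angles; "qd": joint speeds; "joint_torque": joint torques, N m; "tcp_pos": TCP position; "eef_rot": TCP orientation; "contact_force": force on the tool from outside, world axes, zero at the start; "moment": the same for the moment, N m; "gripper_width": finger opening in m; "gripper_force": force on a finger pad.
Only numpy, scipy, OpenCV 4.12 (cv2) and the standard library are available. Lean on these libraries where they do the work, as an engineer would, in place of code of your own. Each camera call takes 0.05 s, during which the arm holds its last target. There are 200 camera calls.

## Task

Set the table for a blind tasting: with the fingertips, push over the two standing sample cartons (red label and blue label), one after the other in either order, so that each falls forward onto its label and ends lying flat, label hidden, wholly inside the white taped outline on its own mat. Only push the cartons, never pick them up or tip them another way, and leave the bowl, the spoon and the timer in their places.

Things in the scene. Friction and masses are not known exactly. Their poses are not given: they have to be found in the camera images.
- carton_red: Closed brown sample carton, 0.17 to 0.35 kg, standing on its mat: 60 mm deep (its x), 90 wide (y), 160 tall (z). Large red label on one broad face, red seal strip over the top and 30 mm down the opposite face. Origin: centre of its underside; x points out of the labelled face, towards the outline, z up. Pushed low its foot slides (friction 0.5 to 0.7); pushed near the top it tips.
- carton_blue: A like carton with the same size, mass range, axes and behaviour, but with blue label and seal, standing upright on the other mat.
- mat_red: Black rubber mat fixed to the table, 280 mm (its x) by 160 mm (its y), 3 mm thick, on which the red carton stands near the -x end. Origin at the centre of its underside.
- mat_blue: A like mat with the same outline, fixed to the table, on which the blue carton stands.
- outline_red (a point): Centre, on the mat's top, of the white tape outline on the red carton's mat; x along it, away from the carton, y across. Outer edges 200 mm (x) by 134 mm (y), tape 8 mm wide, flat. At the start the carton stands across the near (-x) line, square within 4 degrees, centred within 6 mm, its front foot edge 8 to 24 mm inside the near outer edge.
- red_foot_left (a point): Corner of the red carton's labelled face: bottom, +y side (carton frame 30, 45, 0 mm). Either carton tips over the edge between its two foot corners, which stays within a few mm of its place; past about 21 degrees of tilt it falls by itself.
- outline_blue (a point): The same point of the blue carton's mat: same outline, same axes, same tolerances of the blue carton's standing place.
- red_foot_right (a point): Corner of the red carton's labelled face: bottom, -y side (carton frame 30, -45, 0 mm).
- red_top_left (a point): Corner of the red carton's labelled face: top, +y side (carton frame 30, +45, 160 mm).
- red_top_right (a point): Corner of the red carton's labelled face: top, -y side (carton frame 30, -45, 160 mm).
- blue_foot_left (a point): Corner of the blue carton's labelled face: bottom, +y side (carton frame 30, +45, 0 mm).
- blue_foot_right (a point): Corner of the blue carton's labelled face: bottom, -y side (carton frame 30, -45, 0 mm).
- blue_top_left (a point): Corner of the blue carton's labelled face: top, +y side (carton frame 30, +45, 160 mm).
- blue_top_right (a point): Corner of the blue carton's labelled face: top, -y side (carton frame 30, -45, 160 mm).
- bowl: White ceramic tasting bowl, empty, 92 mm across and 66 mm high, standing beyond the mats. Origin at the centre of its foot.
- spoon: Steel tasting spoon lying on the table to the left of the mats, about 150 mm long and 17 mm high. Origin under the middle of its round bowl; the handle runs 125 mm along its -x.
- timer: Small black and white table timer leaning back on a red wire foot, to the right of the mats: about 78 mm wide, 70 mm deep and 70 mm high. Origin on the table below its middle.
Not all that is in view belongs to the job. Leave any black or green look-alike of the carton_red alone.

How it is judged:
By the outcome, as a careful person would: the job done as asked, in the order asked, and still so for the second after the job is handed in, with the robot touching nothing.
It also fails if it takes over 45 s, if anything falls off the work surface, if the arm or the gripper's body presses on something with over 40 N, if the wrist force passes 120 N, or if a joint passes its speed limit or range.

## Working session

There is one attempt and no reset: what is moved stays moved. The work goes in short steps, Python scripts to look and compute and a tool call to move; the robot and the scene stay as the last step left them, time stands still between calls to the robot, and variables do not carry over. Pictures are saved under pics/ and viewed, at most 10 in all, crops included, and the job is handed in when it is done.

Besides the shell and the picture viewer there is one more tool, called after "Request:" by a JSON object that holds its "name" and its "arguments", one argument or row to a line. drive_tool: Moves the arm, as the interface text tells. Its arguments: {"type":"object","properties":{"increments":{"type":"array"},"squeeze":{"type":"number"}},"required":["increments"]}

```bash
mkdir -p pics; ls; python3 - <<'E'
from plant import r,capture,camera_model,job
import cv2,numpy as np
print(r.get_state())
for n in("scene","top","wrist"):
    im=capture(n); cv2.imwrite(f"pics/{n}0.png",im[:,:,::-1]); m=camera_model(n); print(n,m)
E
```

```text
pics
{'time_s': 0.0, 'joints': array([ 8.76667136e+01,  2.05925054e+01,  6.34156299e-01, -2.10576914e-02,
       -7.01356540e+01, -1.65062320e+01]), 'qd': array([ 0.00843409,  0.01608369, -0.01342494, -0.0622264 , -0.050396  ,
       -0.03140175]), 'joint_torque': array([ 3.05304602e-04, -5.82709908e+01,  2.93059123e+01,  6.99741080e+00,
        6.97597337e-03, -1.46000339e-04]), 'tcp_pos': array([0.21784384, 0.63838504, 0.23661055]), 'eef_rot': array([ 1.79904246e+02, -7.73117932e-03, -1.88466835e+01]), 'contact_force': array([-0.09768848, -0.36077217,  0.01310979]), 'moment': array([ 0.00218268, -0.08632966,  0.02871138]), 'gripper_force': 0.0, 'gripper_width': 0.08717178551848054}
scene {'camera_matrix': array([[470.27157665,   0.        , 327.73799487],
       [  0.        , 470.27157665, 243.30690079],
       [  0.        ,   0.        ,   1.        ]]), 'rvec': array([ 1.36400204,  2.39335139, -0.7259764 ]), 'tvec': array([ 0.29507414, -0.33112895,  1.45006098])}
top {'camera_matrix': array([[564.52035258,   0.        , 327.90999381],
       [  0.        , 564.52035258, 242.07800452],
       [  0.        ,   0.        ,   1.        ]]), 'rvec': array([ 2.15083951, -2.18771939,  0.09504672]), 'tvec': array([0.00593678, 0.58042605, 1.64228879])}
wrist {'camera_matrix': array([[371.64829954,   0.        , 319.27536594],
       [  0.        , 371.64829954, 237.0837436 ],
       [  0.        ,   0.        ,   1.        ]]), 'rvec': array([-1.73262622,  2.42429877,  0.30252743]), 'tvec': array([ 0.67332242, -0.03256534,  0.38982828])}
```

View pics/scene0.png

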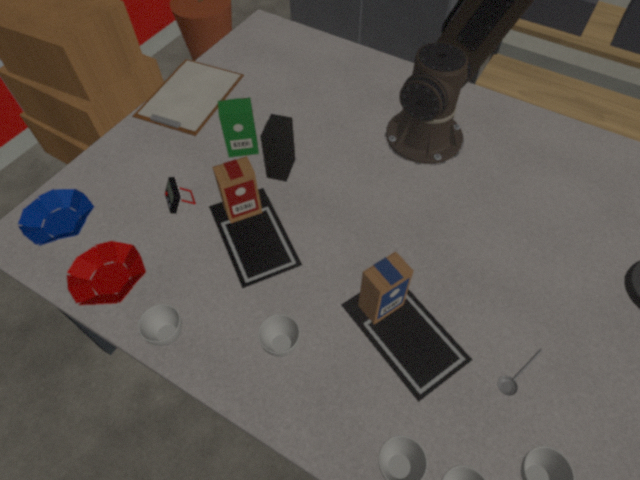

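View pics/top0.png

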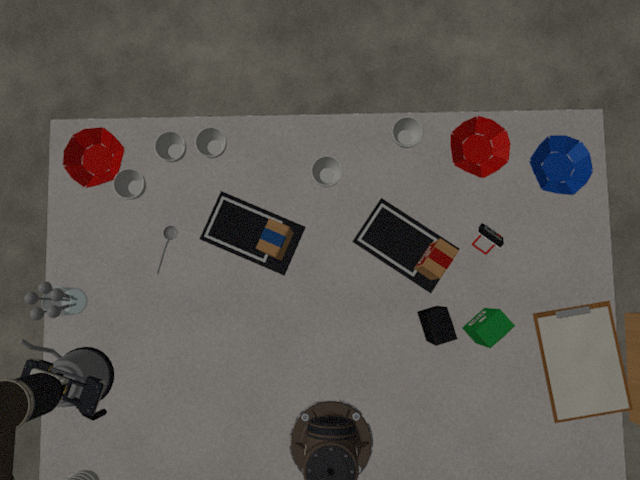

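The scene view shows the red carton at about (238,190) and the blue at (385,290), with their labels towards the camera. In the top view they stand at (438,260) and (273,240) on the near ends of their mats. There are black and green decoys at (437,325) and (488,328), and the bowls lie beyond the mats.

```bash
cat > u.py <<'E'
import cv2,numpy as np
from plant import r,capture,camera_model,job
def cam(n):
    m=camera_model(n);return np.array(m["camera_matrix"]),cv2.Rodrigues(np.array(m["rvec"]))[0],np.array(m["tvec"])
def plane(n,uv,z):
    K,R,t=cam(n);uv=np.atleast_2d(uv).astype(float)
    d=(np.linalg.inv(K)@np.c_[uv,np.ones(len(uv))].T).T@R;c=-R.T@t
    return c+d*((z-c[2])/d[:,2])[:,None]
def tri(a,b):
    P=[];
    for n in("scene","top"):
        K,R,t=cam(n);P.append(K@np.c_[R,t])
    X=cv2.triangulatePoints(P[0],P[1],np.array(a,float).reshape(-1,2).T,np.array(b,float).reshape(-1,2).T);return (X[:3]/X[3]).T
def proj(n,X):
    m=camera_model(n);return cv2.projectPoints(np.array(X,float).reshape(-1,1,3),m["rvec"],m["tvec"],m["camera_matrix"],None)[0][:,0]
E
python3 - <<'E'
from u import *
s=cv2.imread("pics/scene0.png");t=cv2.imread("pics/top0.png")
def c(i,x,y):return cv2.convertScaleAbs(cv2.resize(i[y:y+75,x:x+100],None,fx=4,fy=4,interpolation=cv2.INTER_CUBIC),alpha=1.6)
cv2.imwrite("pics/crop.png",np.vstack([np.hstack([c(s,190,153),c(s,340,248)]),np.hstack([c(t,370,225),c(t,225,205)])]))
# mats: hull of dark pixels near each mat
for nm,(x0,y0,x1,y1) in {"red":(345,192,467,300),"blue":(193,185,312,282)}.items():
    v=t[y0:y1,x0:x1].max(2); m=((v<45)*255).astype(np.uint8)
    n,l,st,_=cv2.connectedComponentsWithStats(m)
    pts=np.vstack([np.argwhere(l==i)[:,::-1] for i in range(1,n) if st[i,4]>60])+[x0,y0]
    box=cv2.boxPoints(cv2.minAreaRect(pts.astype(np.float32)));X=plane("top",box,.003)
    print(nm,box.round(1).tolist(),X[:,:2].round(4).tolist(),[round(float(np.linalg.norm(X[i]-X[i-1])),4) for i in range(4)],"ctr",X.mean(0).round(4))
# decoy heights: base/top seen later
E
```

```text
red [[352.20001220703125, 241.6999969482422], [380.70001220703125, 197.8000030517578], [458.70001220703125, 248.39999389648438], [430.20001220703125, 292.29998779296875]] [[0.5826, -0.0768], [0.7144, -0.1656], [0.557, -0.3949], [0.4275, -0.3053]] [0.2761, 0.159, 0.2781, 0.1574] ctr [ 0.5704 -0.2356  0.003 ]
blue [[199.6999969482422, 238.60000610351562], [220.3000030517578, 190.60000610351562], [304.6000061035156, 226.6999969482422], [284.0, 274.70001220703125]] [[0.6, 0.3817], [0.7453, 0.3198], [0.6306, 0.0657], [0.4872, 0.1291]] [0.2767, 0.158, 0.2788, 0.1568] ctr [0.6158 0.2241 0.003 ]
```

View pics/crop.png

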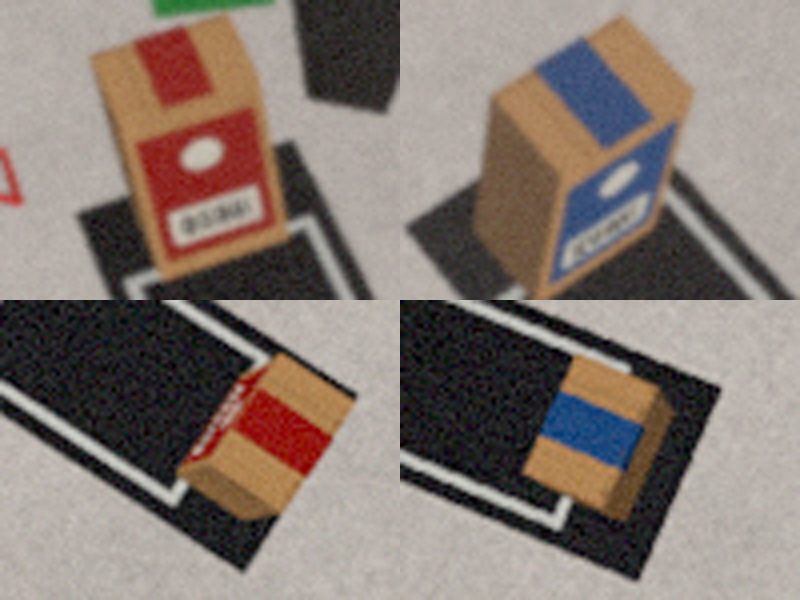

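The crop shows both cartons square on their mats. The red top face in the top view has corners near (440,238), (422,264), (440,279) and (459,249). The blue one has corners near (268,219), (256,248), (277,258) and (290,226).

```bash
python3 - <<'E'
from u import *
# order: front-left(+y), front-right, back-right, back-left
S=lambda L,ox,oy:[(ox+a/4,oy+b/4) for a,b in L]
rt=S([(207,158),(280,52),(357,97),(278,215)],370,225); rs=S([(257,101),(128,138),(93,58),(228,15)],190,153)
bt=S([(123,170),(172,55),(260,87),(207,211)],225,205); bs=S([(293,92),(168,180),(90,95),(222,15)],340,248)
rf=S([(288,240),(163,278)],190,153); bf=S([(259,232),(143,297)],340,248)
tape={"red":S([(180,205),(268,60)],370,225),"blue":S([(160,225),],225,205)}
mats={"red":(.5704,-.2356,np.degrees(np.arctan2(.2289,.1563))),"blue":(.6158,.2241,np.degrees(np.arctan2(.2534,.1137)))}
for n,t,s,f in(("red",rt,rs,rf),("blue",bt,bs,bf)):
    X=tri(s,t);print(n,"tri",X.round(4).tolist())
    T=plane("top",t,.163);F=plane("scene",f,.003)
    print(" top plane",T[:,:2].round(4).tolist(),"foot",F[:,:2].round(4).tolist())
    mx,my,a=mats[n];c,q=np.cos(np.radians(a)),np.sin(np.radians(a));M=np.array([[c,q],[-q,c]])
    print(" mat yaw",a)
    for lab,P in(("tri",X),("top",T),("foot",F),("tape",plane("top",tape[n],.003))): print("  in mat",lab,((P[:,:2]-[mx,my])@M.T*1000).round(1).tolist())
# far tape corners and obstacles
for nm,uv,h in(("black decoy",[(437,325)],.16),("green",[(488,328)],.16)):print(nm,plane("top",uv,h).round(3))
E
```

```text
red tri [[0.5027, -0.2598, 0.1411], [0.5726, -0.3091, 0.1471], [0.5398, -0.3578, 0.1603], [0.4633, -0.3052, 0.1574]]
 top plane [[0.5023, -0.2574], [0.5734, -0.3092], [0.5419, -0.3602], [0.463, -0.304]] foot [[0.5017, -0.2537], [0.5707, -0.3072]]
 mat yaw 55.673529994187206
  in mat tri [[-58.2, 42.3], [-59.4, -43.2], [-118.2, -43.7], [-117.9, 49.3]]
  in mat top [[-56.4, 44.0], [-59.1, -44.0], [-119.0, -46.7], [-117.0, 50.1]]
  in mat foot [[-53.7, 46.5], [-58.9, -40.6]]
  in mat tape [[-74.8, 63.3], [-71.4, -64.4]]
blue tri [[0.556, 0.1931, 0.1602], [0.6348, 0.1595, 0.1568], [0.6112, 0.1001, 0.1572], [0.5273, 0.1374, 0.1531]]
 top plane [[0.5562, 0.1915], [0.6344, 0.1577], [0.6113, 0.0978], [0.5273, 0.1346]] foot [[0.5571, 0.2001], [0.6298, 0.1598]]
 mat yaw 65.83433535395544
  in mat tri [[-52.8, 41.9], [-51.2, -43.7], [-115.0, -46.6], [-115.3, 45.3]]
  in mat top [[-54.2, 41.1], [-53.0, -44.1], [-117.1, -47.6], [-117.9, 44.1]]
  in mat foot [[-45.9, 43.7], [-52.9, -39.1]]
  in mat tape [[-70.9, 64.0]]
black decoy [[ 0.339 -0.293  0.16 ]]
green [[ 0.329 -0.43   0.16 ]]
```

```bash
cat >> u.py <<'E'
def to(pos,yaw):
    s=r.get_state();p=np.array(s["tcp_pos"]);R=None
    ro,pi,ya=np.radians(s["eef_rot"])
    from scipy.spatial.transform import Rotation as Ro
    R=Ro.from_euler("xyz",[ro,pi,ya]).as_matrix()
    d=R.T@(np.array(pos)-p)
    dy=(yaw-np.degrees(ya)+180)%360-180
    print("t",round(s["time_s"],2),"pos",p.round(4),"rot",s["eef_rot"].round(1),"F",s["contact_force"].round(1),"w",round(s["gripper_width"],3))
    print("shift/120mm",(d/.12).round(3),"turn/360",round(-dy/360,4))
E
python3 - <<'E'
from u import *
K,R,t=cam("wrist");print("wristcam",-R.T@t)
for n,(mx,my,a) in {"red":(.5704,-.2356,55),"blue":(.6158,.2241,65.5)}.items():
    b=np.radians(a+.5);print(n,[(mx+d*np.cos(b),my+d*np.sin(b)) for d in(-.15,-.09)])
to((.554,.087,.237),65.5-180)
E
```

```text
wristcam [0.27939131 0.61683255 0.38450976]
red [(np.float64(0.4854390644612751), np.float64(-0.3592189282933024)), (np.float64(0.5194234386767651), np.float64(-0.3097713569759814))]
blue [(np.float64(0.55478950353863), np.float64(0.08706818135360986)), (np.float64(0.579193702123178), np.float64(0.14188090881216592))]
t 0.15 pos [0.2179 0.6385 0.2368] rot [179.9  -0.  -18.8] F [ 0.1  0.4 -0.2] w 0.088
shift/120mm [4.135e+00 3.445e+00 4.000e-03] turn/360 0.2657
```

Request:
{"name": "drive_tool", "arguments": {
  "increments": [
    [[-0.32,1,0.83,0,0.085],[-0.32,1,0.83,0,0.085],[-0.32,1,0.83,0,0.085]]
  ]
}}

```text
time_s: 0.52
tcp_pos: [0.3004, 0.5032, 0.2376]
eef_rot: [180.0, -0.0, -49.8]
contact_force: [0.8, 0.1, 0.4]
gripper_width: 0.0631
gripper_force: 0.0
```

```bash
python3 -c "
from u import *
to((.554,.087,.237),65.5-180);print(r.get_state()['joints'])"
```

```text
t 0.53 pos [0.3004 0.5032 0.2376] rot [180.   -0.  -49.8] F [0.8 0.1 0.4] w 0.063
shift/120mm [4.014 0.622 0.006] turn/360 0.1796
[ 7.82688361e+01  1.22439003e+01 -1.08769720e+01 -6.13033624e-03
 -6.69030412e+01 -3.80955604e+01]
```

Request:
{"name": "drive_tool", "arguments": {
  "increments": [
    [[-0.32,1,0.16,0,0.085],[-0.32,1,0.16,0,0.085],[-0.32,1,0.16,0,0.085]]
  ]
}}

```text
time_s: 0.9
tcp_pos: [0.3641, 0.3989, 0.2378]
eef_rot: [180.0, -0.0, -80.6]
contact_force: [-0.0, -0.0, 0.4]
gripper_width: 0.0338
gripper_force: 0.0
```

```bash
python3 -c "
from u import *
to((.554,.087,.237),65.5-180)"
```

```text
t 0.9 pos [0.3641 0.3989 0.2378] rot [180.   -0.  -80.6] F [-0.  -0.   0.4] w 0.034
shift/120mm [ 2.823 -1.135  0.007] turn/360 0.0943
```

Request:
{"name": "drive_tool", "arguments": {
  "increments": [
    [[-0.32,1,-0.4,0,0.094],[-0.32,1,-0.4,0,0.094],[-0.32,1,-0.4,0,0.094],[-0.32,1,-0.4,0,0.094]]
  ]
}}

```text
time_s: 1.4
tcp_pos: [0.4312, 0.2915, 0.2375]
eef_rot: [180.0, 0.0, -114.0]
contact_force: [0.0, -0.1, 0.1]
gripper_width: 0.0298
gripper_force: 0.0
```

```bash
python3 -c "
from u import *
to((.554,.087,.237),65.5-180)"
```

```text
t 1.4 pos [0.4312 0.2915 0.2375] rot [ 180.    0. -114.] F [ 0.  -0.1  0.1] w 0.03
shift/120mm [ 1.141 -1.628  0.004] turn/360 0.0014
```

Request:
{"name": "drive_tool", "arguments": {
  "increments": [
    [[-0.32,0.9,-0.75,0,0.001],[-0.32,0.9,-0.75,0,0.001],[-0.32,0.9,-0.75,0,0.001]]
  ]
}}

```text
time_s: 1.78
tcp_pos: [0.4694, 0.1553, 0.2375]
eef_rot: [180.0, -0.0, -114.1]
contact_force: [-0.1, -0.1, 0.6]
gripper_width: 0.0295
gripper_force: 0.0
```

```bash
python3 -c "
from u import *
to((.554,.087,.151),65.5-180)"
```

```text
t 1.77 pos [0.4694 0.1553 0.2375] rot [ 180.    -0.  -114.1] F [-0.1 -0.1  0.6] w 0.03
shift/120mm [ 0.232 -0.876  0.721] turn/360 0.0011
```

Move above first, then descend in a second step within the call.

Request:
{"name": "drive_tool", "arguments": {
  "increments": [
    [[-0.32,0.24,-0.88,0,0.001],[-0.32,0.24,-0.88,0,0.001],[-0.32,0.24,-0.88,0.35,0.001],[-0.32,0.24,-0.88,0.72,0.001],[-0.32,0.24,-0.88,0.72,0.001]]
  ]
}}

```text
time_s: 2.4
tcp_pos: [0.5518, 0.0874, 0.148]
eef_rot: [179.7, -0.3, -114.4]
contact_force: [-0.4, 0.3, 0.4]
gripper_width: 0.0299
gripper_force: 0.0
```

```bash
python3 - <<'E'
from u import *
to((.5792,.1419,.151),65.5-180)
s=capture("scene");t=capture("top")
a=s[200:400,300:500];b=t[150:300,190:340]
cv2.imwrite("pics/pre.png",np.hstack([cv2.resize(a,(400,400)),cv2.resize(b,(400,400))])[:,:,::-1])
E
```

```text
t 2.4 pos [0.5518 0.0874 0.148 ] rot [ 179.7   -0.3 -114.4] F [-0.4  0.3  0.4] w 0.03
shift/120mm [-0.507 -0.02  -0.028] turn/360 0.0002
```

View pics/pre.png

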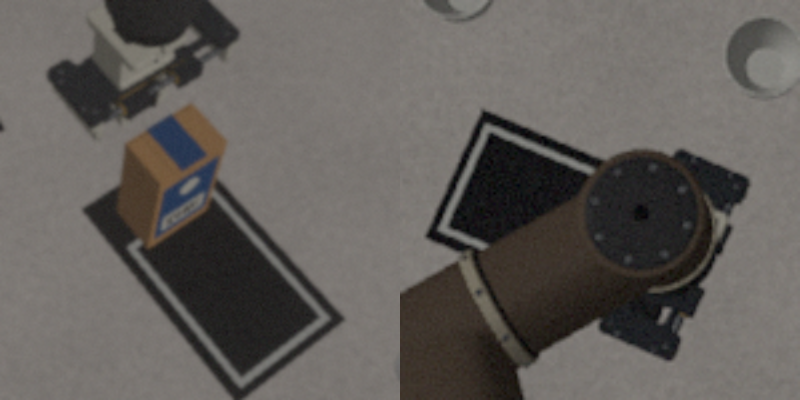

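The picture shows the fingers square behind the blue carton's seal side, clear of it. Push now along tool -x.

Request:
{"name": "drive_tool", "arguments": {
  "increments": [
    [[-0.32,-0.06,-0.01,0,0],[-0.32,-0.12,-0.02,0,0],[-0.32,-0.17,-0.02,0,0],[-0.32,-0.21,-0.02,0,0],[-0.32,-0.25,-0.02,0,0]]
  ]
}}

```text
time_s: 3.12
tcp_pos: [0.5686, 0.1139, 0.1512]
eef_rot: [180.0, -0.0, -114.6]
contact_force: [-0.1, -0.6, 0.9]
gripper_width: 0.0299
gripper_force: 0.4
```

Request:
{"name": "drive_tool", "arguments": {
  "increments": [
    [[-0.32,-0.05,0,0,0],[-0.32,-0.1,0,0,0],[-0.32,-0.14,0,0,0],[-0.32,-0.17,0,0,0],[-0.32,-0.2,0,0,0]]
  ]
}}

```text
time_s: 3.75
tcp_pos: [0.5787, 0.1358, 0.1512]
eef_rot: [-180.0, 0.0, -114.6]
contact_force: [-1.4, -0.6, 0.2]
gripper_width: 0.0293
gripper_force: 0.2
```

```bash
python3 - <<'E'
from u import *
to((.5792,.1419,.151),65.5-180)
s=capture("scene")
cv2.imwrite("pics/push.png",cv2.resize(s[200:400,300:500],(400,400))[:,:,::-1])
E
```

```text
t 3.75 pos [0.5787 0.1358 0.1512] rot [-180.     0.  -114.6] F [-1.4 -0.6  0.2] w 0.029
shift/120mm [-0.048  0.017  0.001] turn/360 -0.0003
```

View pics/push.png

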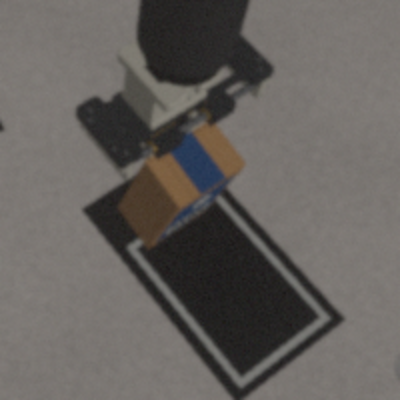

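The carton is tipping forward with its foot corner still at (150,247). I'll keep pushing slowly.

Request:
{"name": "drive_tool", "arguments": {
  "increments": [
    [[-0.32,-0.03,0,0,0],[-0.32,-0.06,0,0,0],[-0.32,-0.09,0,0,0],[-0.32,-0.12,0,0,0],[-0.32,-0.14,0,0,0]]
  ]
}}

```text
time_s: 4.42
tcp_pos: [0.5857, 0.1511, 0.1511]
eef_rot: [180.0, 0.0, -114.6]
contact_force: [-0.6, -0.1, 0.5]
gripper_width: 0.0299
gripper_force: 0.1
```

Request:
{"name": "drive_tool", "arguments": {
  "increments": [
    [[-0.32,-0.03,0,0,0],[-0.32,-0.06,0,0,0],[-0.32,-0.09,0,0,0],[-0.32,-0.09,0,0,0],[-0.32,-0.09,0,0,0]]
  ]
}}

```text
time_s: 5.05
tcp_pos: [0.59, 0.1606, 0.1511]
eef_rot: [180.0, -0.0, -114.6]
contact_force: [-0.7, 0.5, 0.1]
gripper_width: 0.0296
gripper_force: 0.0
```

```bash
python3 - <<'E'
from u import *
to((.554,.087,.237),65.5-180)
s=capture("scene")
cv2.imwrite("pics/push2.png",cv2.resize(s[200:400,300:500],(400,400))[:,:,::-1])
E
```

```text
t 5.05 pos [0.59   0.1606 0.1511] rot [ 180.    -0.  -114.6] F [-0.7  0.5  0.1] w 0.03
shift/120mm [ 0.683  0.017 -0.715] turn/360 -0.0003
```

View pics/push2.png

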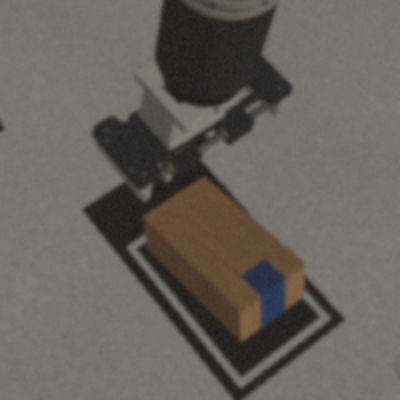

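The blue carton lies flat on its label inside its tape. Next I lift and cross over to the red one.

Request:
{"name": "drive_tool", "arguments": {
  "increments": [
    [[-0.32,0.05,0,-0.35,0],[-0.32,0.3,-0.1,-0.72,0.01],[-0.32,0.8,-0.2,-0.72,0.029],[-0.32,1,-0.24,-0.72,0.029],[-0.32,1,-0.24,-0.72,0.029]]
  ]
}}

```text
time_s: 5.72
tcp_pos: [0.5658, 0.038, 0.2379]
eef_rot: [-180.0, 0.0, -125.1]
contact_force: [0.3, 0.3, -0.0]
gripper_width: 0.0298
gripper_force: 0.0
```

```bash
python3 -c "
from u import *
to((.4854,-.3592,.237),55-180)"
```

```text
t 5.72 pos [0.5658 0.038  0.2379] rot [-180.     0.  -125.1] F [ 0.3  0.3 -0. ] w 0.03
shift/120mm [ 3.093 -1.356  0.006] turn/360 -0.0003
```

Request:
{"name": "drive_tool", "arguments": {
  "increments": [
    [[-0.32,1,-0.44,0,0],[-0.32,1,-0.44,0,0],[-0.32,1,-0.44,0,0]]
  ]
}}

```text
time_s: 6.1
tcp_pos: [0.5401, -0.0912, 0.2373]
eef_rot: [180.0, -0.0, -125.2]
contact_force: [-0.5, 0.6, 0.2]
gripper_width: 0.0299
gripper_force: 0.0
```

Request:
{"name": "drive_tool", "arguments": {
  "increments": [
    [[-0.32,1,-0.44,0,0],[-0.32,1,-0.44,0,0],[-0.32,1,-0.44,0,0]]
  ]
}}

```text
time_s: 6.48
tcp_pos: [0.5147, -0.2196, 0.2371]
eef_rot: [180.0, -0.0, -125.2]
contact_force: [0.0, 0.9, 0.1]
gripper_width: 0.0298
gripper_force: 0.0
```

Request:
{"name": "drive_tool", "arguments": {
  "increments": [
    [[-0.32,1,-0.44,0,0],[-0.32,1,-0.44,0,0],[-0.32,1,-0.44,0,0]]
  ]
}}

```text
time_s: 6.85
tcp_pos: [0.4893, -0.3481, 0.2367]
eef_rot: [179.9, -0.0, -125.2]
contact_force: [0.1, 0.8, -1.3]
gripper_width: 0.0302
gripper_force: 0.0
```

```bash
python3 -c "
from u import *
to((.4854,-.3592,.151),55-180)"
```

```text
t 6.85 pos [ 0.4893 -0.3481  0.2367] rot [ 179.9   -0.  -125.2] F [ 0.1  0.8 -1.3] w 0.03
shift/120mm [ 0.094 -0.027  0.714] turn/360 -0.0005
```

Request:
{"name": "drive_tool", "arguments": {
  "increments": [
    [[-0.32,0.12,-0.02,0,0],[-0.32,0.12,-0.02,0.2,0],[-0.32,0.12,-0.02,0.5,0],[-0.32,0.12,-0.02,0.71,0],[-0.32,0.12,-0.02,0.71,0]]
  ]
}}

```text
time_s: 7.48
tcp_pos: [0.4825, -0.3577, 0.1506]
eef_rot: [179.8, -0.0, -124.9]
contact_force: [0.2, -1.3, 0.4]
gripper_width: 0.0295
gripper_force: 0.0
```

```bash
python3 - <<'E'
from u import *
to((.5194,-.3098,.151),55-180)
s=capture("scene")
cv2.imwrite("pics/pre2.png",cv2.resize(s[100:300,150:350],(400,400))[:,:,::-1])
E
```

```text
t 7.47 pos [ 0.4825 -0.3577  0.1506] rot [ 179.8   -0.  -124.9] F [ 0.2 -1.3  0.4] w 0.03
shift/120mm [-0.503 -0.024 -0.004] turn/360 0.0002
```

View pics/pre2.png

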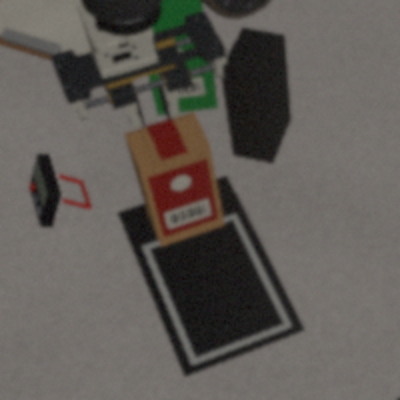

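The fingers are behind the red carton's seal side and clear of both decoys. Push as before.

Request:
{"name": "drive_tool", "arguments": {
  "increments": [
    [[-0.32,-0.05,-0.01,0,0],[-0.32,-0.1,-0.02,0,0],[-0.32,-0.14,-0.02,0,0],[-0.32,-0.18,-0.02,0,0],[-0.32,-0.22,-0.02,0,0]]
  ]
}}

```text
time_s: 8.15
tcp_pos: [0.5003, -0.3389, 0.1525]
eef_rot: [-180.0, -0.0, -125.0]
contact_force: [-0.1, -1.2, 0.4]
gripper_width: 0.0297
gripper_force: 0.3
```

Request:
{"name": "drive_tool", "arguments": {
  "increments": [
    [[-0.32,-0.05,0,0,0],[-0.32,-0.1,0,0,0],[-0.32,-0.14,0,0,0],[-0.32,-0.17,0,0,0],[-0.32,-0.2,0,0,0]]
  ]
}}

```text
time_s: 8.78
tcp_pos: [0.514, -0.3192, 0.1523]
eef_rot: [180.0, -0.0, -125.0]
contact_force: [0.0, -1.0, -0.4]
gripper_width: 0.0298
gripper_force: 0.1
```

Request:
{"name": "drive_tool", "arguments": {
  "increments": [
    [[-0.32,-0.03,0,0,0],[-0.32,-0.06,0,0,0],[-0.32,-0.09,0,0,0],[-0.32,-0.12,0,0,0],[-0.32,-0.14,0,0,0]]
  ]
}}

```text
time_s: 9.4
tcp_pos: [0.5237, -0.3054, 0.1523]
eef_rot: [180.0, -0.0, -125.0]
contact_force: [0.4, -0.2, 0.7]
gripper_width: 0.0298
gripper_force: 0.1
```

Request:
{"name": "drive_tool", "arguments": {
  "increments": [
    [[-0.32,-0.03,0,0,0],[-0.32,-0.06,0,0,0],[-0.32,-0.09,0,0,0],[-0.32,-0.09,0,0,0],[-0.32,-0.09,0,0,0]]
  ]
}}

```text
time_s: 10.02
tcp_pos: [0.5297, -0.2968, 0.1523]
eef_rot: [180.0, -0.0, -125.0]
contact_force: [0.9, 0.3, -0.9]
gripper_width: 0.0293
gripper_force: 0.0
```

```bash
python3 - <<'E'
from u import *
to((.4854,-.3592,.237),55-180)
s=capture("scene")
cv2.imwrite("pics/red.png",cv2.resize(s[100:300,150:350],(400,400))[:,:,::-1])
E
```

```text
t 10.03 pos [ 0.5297 -0.2968  0.1523] rot [ 180.   -0. -125.] F [ 0.9  0.3 -0.9] w 0.029
shift/120mm [ 0.638  0.004 -0.705] turn/360 -0.0001
```

View pics/red.png

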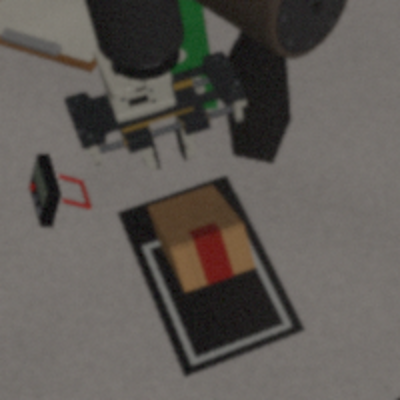

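The red carton is tipped well over and seems to be mid-fall, clear of the fingers. I'll retreat upwards, away from it, then check from above.

Request:
{"name": "drive_tool", "arguments": {
  "increments": [
    [[-0.32,0,0,0,0],[-0.32,0,0,-0.35,0],[-0.32,0.1,0,-0.8,0],[-0.32,0.5,0,-0.8,0],[-0.32,0.8,0,-0.8,0]]
  ]
}}

```text
time_s: 10.7
tcp_pos: [0.4741, -0.3764, 0.2494]
eef_rot: [-179.9, 0.0, -125.0]
contact_force: [0.0, -0.5, -1.2]
gripper_width: 0.0294
gripper_force: 0.0
```

Request:
{"name": "drive_tool", "arguments": {
  "increments": [
    [[-0.32,0.4,0.5,0,0],[-0.32,0.4,0.9,0,0],[-0.32,0.4,0.9,0,0],[-0.32,0.4,0.9,0,0]]
  ]
}}

```text
time_s: 11.2
tcp_pos: [0.3589, -0.353, 0.2491]
eef_rot: [-179.9, 0.0, -125.0]
contact_force: [0.6, -1.1, 0.4]
gripper_width: 0.0301
gripper_force: 0.0
```

```bash
python3 - <<'E'
from u import *
print(r.get_state()["time_s"],r.get_state()["tcp_pos"])
s=capture("scene");t=capture("top")
cv2.imwrite("pics/fin.png",np.hstack([cv2.resize(s[130:430,150:550],(400,300)),cv2.resize(t[130:355,200:500],(400,300))])[:,:,::-1])
cv2.imwrite("pics/topfin.png",t[:,:,::-1])
hsv=cv2.cvtColor(t,cv2.COLOR_RGB2HSV)
for n,(mx,my,a),(x0,y0,x1,y1) in(("red",(.5704,-.2356,55.67),(345,192,467,300)),("blue",(.6158,.2241,65.83),(193,185,312,282))):
    h=hsv[y0:y1,x0:x1];m=((h[...,1]>70)&(h[...,2]>50)).astype(np.uint8)*255
    m=cv2.morphologyEx(m,cv2.MORPH_OPEN,np.ones((3,3)))
    c=max(cv2.findContours(m,0,2)[0],key=cv2.contourArea)[:,0]+[x0,y0]
    P=plane("top",c,.063)[:,:2];q=np.radians(a);M=np.array([[np.cos(q),np.sin(q)],[-np.sin(q),np.cos(q)]])
    L=((P-[mx,my])@M.T*1000).astype(np.float32);rc=cv2.minAreaRect(L)
    print(n,rc,cv2.boxPoints(rc).round(0).tolist(),"limits x -72..128, y +-67")
E
```

```text
11.2 [ 0.35889034 -0.35300619  0.24912455]
red ((28.14520263671875, 2.781879425048828), (98.74629211425781, 163.0166473388672), 89.17719268798828) [[-54.0, -45.0], [109.0, -48.0], [110.0, 51.0], [-53.0, 53.0]] limits x -72..128, y +-67
blue ((24.56743621826172, -2.810333251953125), (93.60848999023438, 168.9574737548828), 89.60496520996094) [[-60.0, -49.0], [109.0, -50.0], [109.0, 43.0], [-60.0, 45.0]] limits x -72..128, y +-67
```

View pics/fin.png

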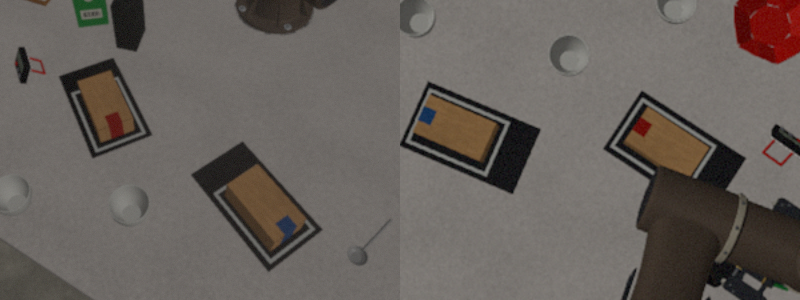

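Both cartons lie flat, label down, inside their tape. In mat coordinates both run from about x -55 to 109 mm and stay within ±53 mm in y, against limits of -72 to 128 and ±67. The bowl, spoon and timer are unmoved and the arm is clear.

```bash
python3 -c "
from plant import job
print(job.close_job())"
```

```text
the job is handed in; nothing more can be done
None
```

Both cartons were pushed over onto their labels and lie flat inside their taped outlines, with the bowl, spoon and timer left in place; the job was handed in at about 11 s.

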